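# Shut one air valve in a crowded bank until it is snug, then vent the line

## Task

Shut off the valve with the bar handle on the air bank: turn it clockwise until you feel it bite on its soft seat, then about 15 degrees more so that it is snug, and no more than 23 degrees or the seat is ruined. Then press the vent button fully down for half a second to bleed the line, and let go of it. Do not touch the round knobs of the neighbouring valves, press the vent only once the valve is shut, and leave everything else where it is.

Things in the scene. Friction and masses are not known exactly. Their poses are not given: they have to be found in the camera images.
- bank: the air valve bank, fixed: grey base plate 170 mm (x) by 400 mm (y), 12 mm thick; origin under its centre, x away from the robot at yaw 0. On its far half lies an aluminium block 60 x 340 mm, its top 40 mm above the table. Five valves stand in a row on it, at x = +40 mm and y = -120, -60, 0, 60, 120 mm; which valve stands where changes
- valve: the valve to shut, the only one with a bar handle. Brass bonnet 28 mm across, 14 mm high; origin on the turning axis on top of the aluminium block, z up. Its yaw is arbitrary and does not tell where it shuts: that must be felt. Clockwise from above shuts it, 0.25 to 1.25 rad from the start to the first bite, at 0.05 N m
- handle_grip (a point): on the valve's axis inside the bar, 80 mm above the table: height to grip. x along the bar to its marked end, z up. Black bar 44 mm long (x), 12 mm thick (y), from 62 to 92 mm above the table; below it a thin boss, then the bonnet's top at 54 mm. Neighbours' axes are 60 mm off: do not open the fingers wide here. A grip of 30 N turns it without slipping
- handle_tip (a point): in the bar's marked end (short grey line on top), 20 mm out along x from point handle_grip, same height. The handle stays where it is left
- stem: the valve's steel stem under the bar with a thin pointer that sticks out below the marked end; origin on the axis, 54 mm above the table, x along the pointer. Bar and stem turn as one to the first bite; there the stem stops for good and the torque jumps from 0.05 to 0.3 N m, then grows 0.4 N m per rad as the bar turns on alone. Snug: bar 0.1 to 0.41 rad past the bite; at 0.45 the seat is ruined
- round1: a bystander: valve of the same bank with a round fluted black knob, 30 mm across, top 52 mm above the body's origin (92 mm above the table); it turns at a light touch. Origin on its axis on top of the aluminium block. Not to be touched
- round2: a bystander: valve of the same bank with a round fluted black knob, 30 mm across, top 52 mm above the body's origin (92 mm above the table); it turns at a light touch. Origin on its axis on top of the aluminium block. Not to be touched
- round3: a bystander: valve of the same bank with a round fluted black knob, 30 mm across, top 52 mm above the body's origin (92 mm above the table); it turns at a light touch. Origin on its axis on top of the aluminium block. Not to be touched
- round4: a bystander: valve of the same bank with a round fluted black knob, 30 mm across, top 52 mm above the body's origin (92 mm above the table); it turns at a light touch. Origin on its axis on top of the aluminium block. Not to be touched
- vent_top (a point): centre of the top face of the vent push button, a plain steel disc 24 mm across standing on a grey 50 mm square post on the near half of the bank's plate; z up. It goes straight down 6 mm against a spring, 5 N when fully down, and comes back by itself
- vent (a joint): travel of the vent button in m: 0 up, 0.006 fully down
- lightbox_a: bystander: glowing cube lamp, 110 mm, origin under its centre
- lightbox_b: bystander: glowing cube lamp, 130 mm, origin under its centre
- screwdriver: bystander: screwdriver lying on the table
- wrench: bystander: steel wrench lying on the table
- paint_can: bystander: can 66 mm across, 100 mm high, standing
- fitting: bystander: loose brass hose fitting 22 mm across, 28 mm high, standing on the bank's plate near its near left corner
- tray: bystander: grey parts tray 120 x 160 x 40 mm beyond the bank

How it is judged:
By the outcome, as a careful person would: the job done as asked, in the order asked, and still so for the second after the job is handed in, with the robot touching nothing.
It also fails if it takes over 61 s, if anything falls off the work surface, if the arm or the gripper's body presses on something with over 40 N, if the wrist force passes 120 N, or if a joint passes its speed limit or range.

## Robot

A 6-joint arm with a two-finger parallel gripper is mounted at the origin on the work surface. World frame = base frame: x ahead of the robot, y to its left, z up, the work surface at z = 0. Lengths are in mm, angles in rad, forces in N, time in s.
With the tool pointing down it reaches from about 350 to 775 mm from the base axis. Payload 7.3 kg.
Tool frame: the origin (TCP) lies between the finger pads; the fingertips stand 25 mm ahead of it and the grasp point (between the pads) lies 6 mm ahead of it; z points along the fingers, y is the line along which they close (so a half turn about z gives the same grasp; the last joint's range is limited). The gripper opens to 92 mm and grips with 3 to 60 N. Pads are 19 mm wide; open, the fingers measure 130 mm over their backs; the gripper's body (75 mm by 190 mm) begins 47 mm behind the grasp point.
Start: joints at [-1.331, 0.342, 1.524, -0, 1.275, -0.146], TCP at [197.581, -486.42, 251.741] pointing down, gripper open.
Joint ranges: [-2.53, 2.53], [-0.77, 2.02], [0.04, 2.7], [-1, 4.14], [0.28, 2.66], [-3.11, 3.11]. Speed limits (rad/s): [2.57, 2.57, 3.14, 3.14, 3.14, 3.14].

## Interface

Orientations are given as [roll, pitch, yaw] about the fixed x, y, z axes, in that order (R = Rz(yaw) Ry(pitch) Rx(roll)).
In Python, from plant import bot gives the robot as it stands.
- The arm moves only by the tool play_rows, never from a script. Its argument "commands" is a list of rows, each an object of numbers: "x", "y", "z": the shift along the tool's x, y, z in m; "twist": the turn about the tool's z in degrees. In form: [{"x": .., "y": .., "z": .., "twist": ..}, ...]. A call has exactly 8 rows; each row is the pose to reach, as a shift and turn from the pose commanded when the call began, along the tool's axes at that moment; what a row does not reach only later rows make up. A row lasts 1/10 s, in which the tool goes at most 50 mm and 8.59 degrees, less where a joint would pass 70% of its speed; a pose out of reach is approached as far as the arm can. A call with a gripper value outside its range is refused whole. "jaw" is the closure, from 0 (fully open) to 1 (shut), set as the call begins (left out, the last holds). The fingers move at their own pace and stop on an object; the grip force is fixed at half the most. Time passes only in rows, so rows that repeat a pose let the fingers close, or fill a call up. It gives the time, the measured TCP pose, the force, the opening and the grip force at its end, in the units of the state.
- bot.get_obs(): the state, without advancing time (a new reading comes with each control period).
- bot.capture(name): name is "scene" or "top"; returns a dict with "pixels" (420x560x3 uint8, red, green, blue), "fx", "fy", "cx", "cy" (pixels), "eye" and "rotation" of the camera in the world. Camera axes: x right, y down, z forward; pixel columns grow to the right and rows downward; lengths in mm; the calibration is good to about 2 mm. A picture is of the moment at which its call begins. There is no depth.
- bot.close_job(): hands the job in; it is judged then, once.
The state is a dict: "time": time; "joint_positions": joint angles; "dq": joint speeds; "tau": joint torques, N m; "tool_pos": TCP position; "tcp_rot": TCP orientation; "contact_force": force on the tool from outside, world axes, zero at the start; "moment": the same for the moment, N m; "grip_width": finger opening in mm; "finger_force": force on a finger pad.
Only numpy, scipy, OpenCV 4.12 (cv2) and the standard library are available. Lean on these libraries where they do the work, as an engineer would, in place of code of your own. Each camera call takes 0.05 s, during which the arm holds its last target. There are 200 camera calls.

## Working session

There is one attempt and no reset: what is moved stays moved. The work goes in short steps, Python scripts to look and compute and a tool call to move; the robot and the scene stay as the last step left them, time stands still between calls to the robot, and variables do not carry over. Pictures are saved under pics/ and viewed, at most 10 in all, crops included, and the job is handed in when it is done.

Besides the shell and the picture viewer there is one more tool, called after ">>>" as name(argument=value, ...) on one line, values as JSON. play_rows: Moves the arm, as the interface text tells. Its arguments: {"type":"object","properties":{"commands":{"type":"array"},"jaw":{"type":"number"}},"required":["commands"]}

```bash
mkdir -p pics; cat > h.py <<'E'
import numpy as np, cv2
from plant import bot
def cap(n,f):
    c=bot.capture(n); cv2.imwrite('pics/'+f,c['pixels'][:,:,::-1]); return c
def ray(c,u,v,z):
    R=np.array(c['rotation']); e=np.array(c['eye'])
    d=R@np.array([(u-c['cx'])/c['fx'],(v-c['cy'])/c['fy'],1]); return e+d*(z-e[2])/d[2]
def proj(c,p):
    q=np.array(c['rotation']).T@(np.array(p)-np.array(c['eye'])); return c['fx']*q[0]/q[2]+c['cx'],c['fy']*q[1]/q[2]+c['cy']
E
python3 - <<'E'
from h import *
a=cap('top','top1.png');b=cap('scene','sc1.png')
for c in(a,b): print({k:np.round(c[k],3).tolist() for k in c if k!='pixels'})
print(bot.get_obs())
E
```

```text
{'fx': 507.0, 'fy': 507.0, 'cx': 283.851, 'cy': 213.002, 'eye': [279.984, 12.84, 1554.719], 'rotation': [-2.967, -0.0, -1.575]}
{'fx': 415.491, 'fy': 415.491, 'cx': 277.821, 'cy': 208.042, 'eye': [1023.734, -409.662, 1161.338], 'rotation': [-2.619, 0.008, 0.88]}
{'time': 0.1, 'joint_positions': array([-1.33097169e+00,  3.42667949e-01,  1.52488523e+00, -1.00500566e-05,
        1.27539428e+00, -1.45980601e-01]), 'dq': array([-0.00074902, -0.0010801 , -0.00162864,  0.00071928,  0.00029769,
        0.00123976]), 'tau': array([ 1.04398110e-03, -4.32006741e+01, -2.44694173e+01,  7.19101564e-02,
        5.26309479e-02, -4.48963942e-05]), 'tool_pos': array([ 197.51291624, -486.09326104,  251.11935645]), 'tcp_rot': array([-3.14025086e+00, -1.87564845e-04,  3.85808045e-01]), 'contact_force': array([-0.46274022, -0.09415034,  0.14761486]), 'moment': array([-0.03446305,  0.00335188,  0.06735764]), 'finger_force': 0.0, 'grip_width': 91.47551673227841}
```

View pics/top1.png

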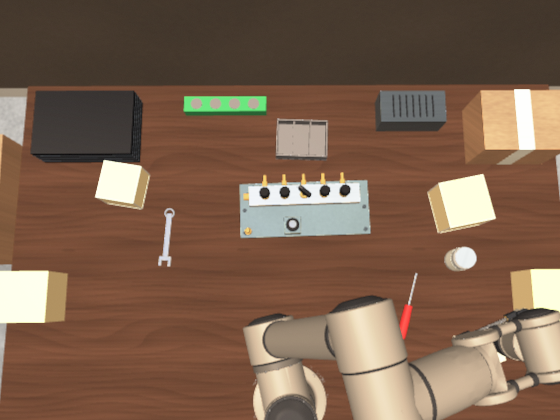

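View pics/sc1.png

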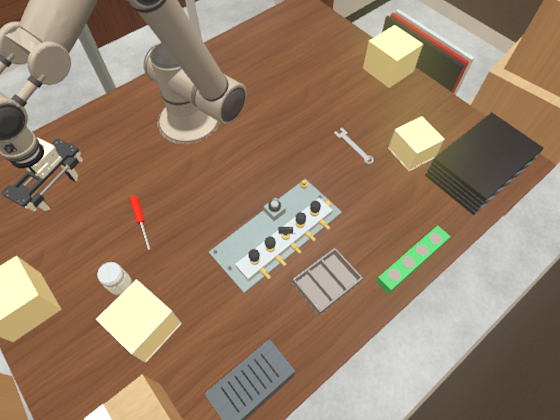

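The top view shows the bank at about (305,208), the bar handle in the middle at about (304,191), and the vent at (292,225). The scene view shows the same, with the bar at about (286,230) and the vent at (275,205).

```bash
sed -i "s/R=np.array(c\['rotation'\])/R=rot(c)/; s/np.array(c\['rotation'\]).T/rot(c).T/" h.py; cat >> h.py <<'E'
from scipy.spatial.transform import Rotation as Ro
def rot(c): return Ro.from_euler('xyz',c['rotation']).as_matrix()
E
python3 - <<'E'
from h import *
a=bot.capture('top');b=bot.capture('scene')
A=a['pixels'][165:250,230:380,::-1];B=b['pixels'][175:295,200:350,::-1]
A=cv2.resize(A,None,fx=4,fy=4,interpolation=2);B=cv2.resize(B,None,fx=4,fy=4,interpolation=2)
cv2.imwrite('pics/a2.png',A);cv2.imwrite('pics/b2.png',B)
for c,(r0,r1,c0,c1),z in((a,(165,250,230,380),85),(b,(175,295,200,350),85)):
    m=(c['pixels'].max(2)<70).astype(np.uint8); k=np.zeros_like(m);k[r0:r1,c0:c1]=m[r0:r1,c0:c1]
    n,l,s,ce=cv2.connectedComponentsWithStats(k)
    for i in range(1,n):
        if s[i,4]>15: print(s[i].tolist(),ce[i].round(1),ray(c,*ce[i],z).round(1))
E
```

```text
[340, 185, 10, 10, 75] [344.6 189.8] [ 608.4 -169.2   85. ]
[280, 187, 10, 10, 74] [284.4 191.6] [603.3   9.5  85. ]
[320, 186, 10, 10, 74] [324.5 190.4] [ 606.6 -109.6   85. ]
[260, 188, 9, 10, 71] [264.2 192.4] [601.4  69.3  85. ]
[299, 188, 12, 9, 48] [304.9 191.8] [602.6 -51.2  85. ]
[287, 219, 12, 12, 43] [292.3 225.1] [503.  -13.2  85. ]
[311, 206, 9, 7, 20] [314.6 209.6] [614.3  59.5  85. ]
[249, 253, 10, 8, 32] [254.1 257.8] [ 621.4 -174.8   85. ]
```

View pics/a2.png

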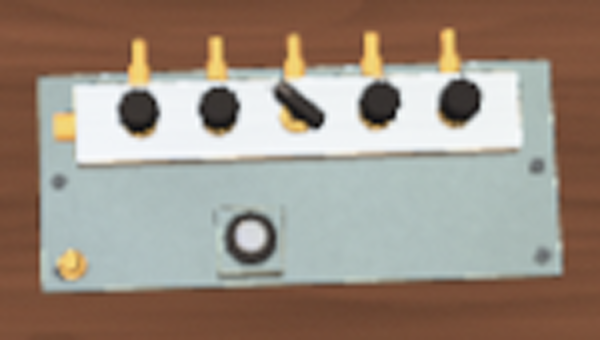

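View pics/b2.png

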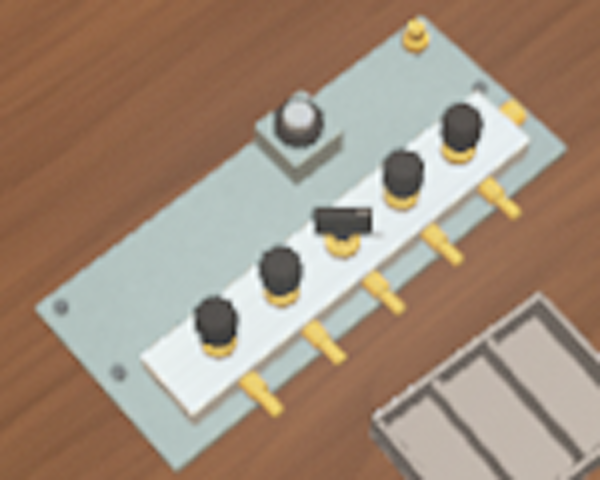

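The crops show the bar in the middle with its marked end to the upper left in the top view, at crop pixel (283,87), and the right in the scene view, at (362,212). The vent disc is at (250,237) in the top crop and (299,112) in the scene crop. Next I triangulate these.

```bash
python3 - <<'E'
from h import *
a=bot.capture('top');b=bot.capture('scene')
P=lambda c,o,s:(o[0]+(s[0]+.5)/4-.5,o[1]+(s[1]+.5)/4-.5)
def tri(p,q):
    f=lambda z:ray(a,*p,z)-ray(b,*q,z)
    zs=np.arange(0,150,.5);e=[np.linalg.norm(f(z)) for z in zs];i=int(np.argmin(e))
    return zs[i],e[i].round(1),((ray(a,*p,zs[i])+ray(b,*q,zs[i]))/2).round(1)
A=(230,165);B=(200,175)
print('vent',tri(P(a,A,(250,237)),P(b,B,(299,112))))
for n,p,q in(('bar end marked',(281,86),(371,209)),('bar other',(318,119),(315,209))):
    print(n,ray(a,*P(a,A,p),92).round(1),ray(b,*P(b,B,q),92).round(1))
for c,(r0,r1,c0,c1) in((a,(165,250,230,380)),(b,(175,295,200,350))):
    m=(c['pixels'].max(2)<100).astype(np.uint8); k=np.zeros_like(m);k[r0:r1,c0:c1]=m[r0:r1,c0:c1]
    n,l,s,ce=cv2.connectedComponentsWithStats(k)
    for i in range(1,n):
        if s[i,4]>35:
            r=cv2.minAreaRect(np.argwhere(l==i)[:,::-1].astype(np.float32))
            print(s[i].tolist(),ce[i].round(1),ray(c,*ce[i],80).round(1),np.round(r[1],1),round(r[2]))
E
```

```text
vent (np.float64(67.5), np.float64(2.5), array([510. , -12. ,  67.5]))
bar end marked [618.3 -36.3  92. ] [618.7 -31.7  92. ]
bar other [593.3 -63.3  92. ] [592.7 -62.8  92. ]
[340, 185, 10, 11, 87] [344.6 189.9] [ 609.  -169.7   80. ] [10.  9.] 90
[280, 187, 10, 11, 79] [284.4 191.7] [604.1   9.5  80. ] [9.8 8.9] 63
[299, 186, 12, 11, 64] [304.6 191.4] [604.9 -50.7  80. ] [13.6  5.5] 39
[320, 186, 10, 10, 81] [324.5 190.5] [ 607.3 -110.    80. ] [9. 9.] 90
[260, 188, 10, 10, 78] [264.1 192.5] [601.9  69.9  80. ] [9. 9.] 0
[287, 218, 12, 13, 68] [292.5 224.8] [504.7 -13.8  80. ] [12. 11.] 90
[311, 201, 9, 12, 89] [315.  206.4] [605.2  69.8  80. ] [11.  8.] 90
[269, 202, 12, 10, 50] [274.1 207.4] [529.  -26.8  80. ] [ 9. 11.] 90
[296, 213, 10, 11, 91] [300.3 217.8] [606.3  10.1  80. ] [10.  9.] 90
[279, 227, 14, 8, 84] [285.  230.1] [608.2 -50.8  80. ] [ 7. 13.] 90
[265, 237, 10, 12, 96] [269.7 242.2] [ 610.1 -109.6   80. ] [11.  9.] 90
[249, 250, 10, 11, 95] [253.5 255. ] [ 611.7 -169.5   80. ] [10.  9.] 90
```

>>> play_rows(commands=[{"x": 0,"y": 0,"z": 0},{"x": 0,"y": 0,"z": 0},{"x": 0,"y": 0,"z": 0},{"x": 0,"y": 0,"z": 0},{"x": 0,"y": 0,"z": 0},{"x": 0,"y": 0,"z": 0},{"x": 0,"y": 0,"z": 0},{"x": 0,"y": 0,"z": 0}], jaw=0.6)

```text
invalid input at $.commands[0]: expected keys x, y, z, twist
```

>>> play_rows(commands=[{"x": 0.02,"y": -0.01,"z": 0,"twist": -2},{"x": 0.06,"y": -0.03,"z": 0,"twist": -5},{"x": 0.1,"y": -0.046,"z": 0,"twist": -8},{"x": 0.14,"y": -0.065,"z": 0,"twist": -12},{"x": 0.18,"y": -0.083,"z": 0,"twist": -16},{"x": 0.22,"y": -0.101,"z": 0,"twist": -20},{"x": 0.26,"y": -0.12,"z": 0,"twist": -24},{"x": 0.29,"y": -0.134,"z": 0,"twist": -27}], jaw=0.6)

```text
time: 1.1
tool_pos: [417.2, -251.1, 251.8]
tcp_rot: [3.141, -0.0, 0.861]
contact_force: [-0.5, -0.6, -0.0]
grip_width: 37.3
finger_force: 0.0
```

>>> play_rows(commands=[{"x": 0.04,"y": 0.002,"z": 0,"twist": 0},{"x": 0.085,"y": 0.004,"z": 0,"twist": 0},{"x": 0.13,"y": 0.006,"z": 0,"twist": 0},{"x": 0.175,"y": 0.008,"z": 0.02,"twist": 0},{"x": 0.22,"y": 0.01,"z": 0.05,"twist": 0},{"x": 0.26,"y": 0.011,"z": 0.07,"twist": 0},{"x": 0.275,"y": 0.011,"z": 0.08,"twist": 0},{"x": 0.275,"y": 0.011,"z": 0.08,"twist": 0}])

```text
time: 1.9
tool_pos: [604.1, -50.7, 169.5]
tcp_rot: [-3.138, 0.002, 0.86]
contact_force: [-0.7, -0.6, -0.4]
grip_width: 36.4
finger_force: 0.0
```

```bash
python3 - <<'E'
from h import *
b=bot.capture('scene'); o=bot.get_obs(); print(o['tool_pos'],o['tcp_rot'],o['contact_force'],o['moment'],o['joint_positions'])
B=cv2.resize(b['pixels'][155:275,210:360,::-1],None,fx=4,fy=4,interpolation=2)
p=proj(b,[606,-50,92]);cv2.circle(B,(int((p[0]-210)*4),int((p[1]-155)*4)),2,(0,0,255),-1)
cv2.imwrite('pics/b3.png',B)
E
```

```text
[603.86835231 -52.14127786 170.96500818] [-3.14020428e+00  1.34373496e-03  8.58613891e-01] [ 0.59918681 -0.22036843  0.20586937] [ 0.00880031 -0.03473753 -0.01980336] [-2.12266212e-01  5.59607031e-01  1.40272832e+00 -5.55411767e-04
  1.18111995e+00  5.00128630e-01]
```

View pics/b3.png

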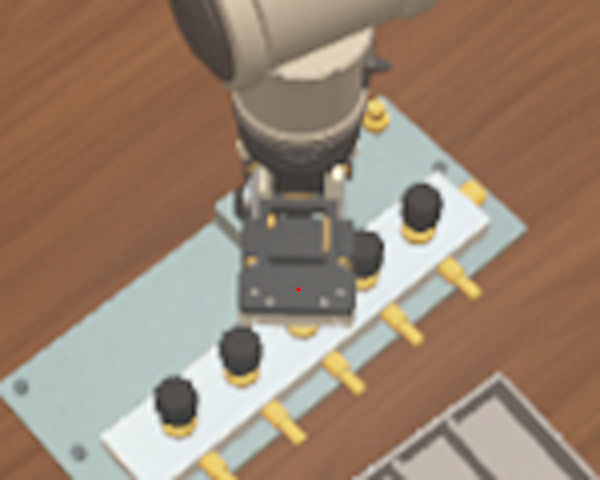

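The gripper is directly over the bar with the neighbours clear, so I descend.

>>> play_rows(commands=[{"x": 0.002,"y": 0.001,"z": 0.015,"twist": 0},{"x": 0.002,"y": 0.001,"z": 0.03,"twist": 0},{"x": 0.002,"y": 0.001,"z": 0.04,"twist": 0},{"x": 0.002,"y": 0.001,"z": 0.05,"twist": 0},{"x": 0.002,"y": 0.001,"z": 0.055,"twist": 0},{"x": 0.002,"y": 0.001,"z": 0.06,"twist": 0},{"x": 0.002,"y": 0.001,"z": 0.065,"twist": 0},{"x": 0.002,"y": 0.001,"z": 0.065,"twist": 0}])

```text
time: 2.75
tool_pos: [606.0, -51.6, 106.2]
tcp_rot: [-3.141, 0.001, 0.857]
contact_force: [0.2, 0.5, -0.0]
grip_width: 36.6
finger_force: 0.0
```

>>> play_rows(commands=[{"x": 0,"y": 0,"z": 0.004,"twist": 0},{"x": 0,"y": 0,"z": 0.008,"twist": 0},{"x": 0,"y": 0,"z": 0.011,"twist": 0},{"x": 0,"y": 0,"z": 0.014,"twist": 0},{"x": 0,"y": 0,"z": 0.016,"twist": 0},{"x": 0,"y": 0,"z": 0.017,"twist": 0},{"x": 0,"y": 0,"z": 0.017,"twist": 0},{"x": 0,"y": 0,"z": 0.017,"twist": 0}])

```text
time: 3.55
tool_pos: [606.3, -51.7, 89.8]
tcp_rot: [3.141, -0.0, 0.857]
contact_force: [0.3, -0.2, 0.3]
grip_width: 36.8
finger_force: 0.0
```

```bash
cat > st.py <<'E'
from h import *
O=[]
for i in range(4): bot.capture('top'); O.append(bot.get_obs())
for k in('tool_pos','tcp_rot','contact_force','moment','grip_width','finger_force','joint_positions','time','tau'): 
    print(k,np.round(np.mean([(np.where(np.array(o[k])<-2,np.array(o[k])+2*np.pi,o[k]) if k=='tcp_rot' else o[k]) for o in O],0),4))
E
python3 st.py
```

```text
tool_pos [606.3498 -51.6455  89.8621]
tcp_rot [ 3.1413e+00 -1.0000e-04  8.5700e-01]
contact_force [ 0.2486 -0.0046  0.0072]
moment [-0.0269 -0.0087 -0.008 ]
grip_width 36.7378
finger_force 0.0
joint_positions [-2.1080e-01  6.5290e-01  1.4812e+00 -1.0000e-04  1.0071e+00  5.0300e-01]
time 3.675
tau [-3.00000e-04 -5.45032e+01 -2.07322e+01  7.48000e-02 -7.00000e-03
 -0.00000e+00]
```

>>> play_rows(commands=[{"x": 0.001,"y": -0.001,"z": 0.002,"twist": 0},{"x": 0.001,"y": -0.001,"z": 0.002,"twist": 0},{"x": 0.001,"y": -0.001,"z": 0.002,"twist": 0},{"x": 0.001,"y": -0.001,"z": 0.002,"twist": 0},{"x": 0.001,"y": -0.001,"z": 0.002,"twist": 0},{"x": 0.001,"y": -0.001,"z": 0.002,"twist": 0},{"x": 0.001,"y": -0.001,"z": 0.002,"twist": 0},{"x": 0.001,"y": -0.001,"z": 0.002,"twist": 0}], jaw=1.0)

```text
time: 4.55
tool_pos: [605.8, -49.8, 87.9]
tcp_rot: [-3.141, 0.0, 0.857]
contact_force: [-4.6, 4.6, 4.5]
grip_width: 12.0
finger_force: 47.6
```

```bash
python3 st.py
```

```text
tool_pos [605.7897 -49.7711  87.8553]
tcp_rot [3.1425e+00 1.0000e-04 8.5720e-01]
contact_force [-3.9229  3.6044  4.8881]
moment [0.713 0.648 0.071]
grip_width 11.8719
finger_force 47.5548
joint_positions [-2.0820e-01  6.5490e-01  1.4840e+00  4.0000e-04  1.0035e+00  5.0520e-01]
time 4.675
tau [ -2.0976 -52.3496 -21.7993  -0.7081  -1.4508   0.0596]
```

>>> play_rows(commands=[{"x": 0,"y": -0.0005,"z": 0,"twist": 1},{"x": 0,"y": -0.0005,"z": 0,"twist": 2.5},{"x": 0,"y": -0.0005,"z": 0,"twist": 4},{"x": 0,"y": -0.0005,"z": 0,"twist": 5.5},{"x": 0,"y": -0.0005,"z": 0,"twist": 7},{"x": 0,"y": -0.0005,"z": 0,"twist": 8},{"x": 0,"y": -0.0005,"z": 0,"twist": 8},{"x": 0,"y": -0.0005,"z": 0,"twist": 8}])

```text
time: 5.55
tool_pos: [605.5, -49.5, 87.8]
tcp_rot: [-3.141, 0.0, 0.716]
contact_force: [-4.5, 4.4, 6.0]
grip_width: 11.7
finger_force: 47.6
```

```bash
python3 st.py | grep -E "tcp|mom|force|pos|wid"
```

```text
tool_pos [605.5178 -49.5083  87.8611]
tcp_rot [3.1424 0.     0.7161]
contact_force [-4.5006  4.4378  5.5561]
moment [ 0.802   0.6982 -0.0202]
grip_width 11.8633
finger_force 47.579
joint_positions [-2.0790e-01  6.5430e-01  1.4852e+00  5.0000e-04  1.0028e+00  6.4660e-01]
```

>>> play_rows(commands=[{"x": 0,"y": 0,"z": 0,"twist": 1},{"x": 0,"y": 0,"z": 0,"twist": 2},{"x": 0,"y": 0,"z": 0,"twist": 3},{"x": 0,"y": 0,"z": 0,"twist": 4},{"x": 0,"y": 0,"z": 0,"twist": 5},{"x": 0,"y": 0,"z": 0,"twist": 6},{"x": 0,"y": 0,"z": 0,"twist": 6},{"x": 0,"y": 0,"z": 0,"twist": 6}])

```text
time: 6.55
tool_pos: [605.3, -49.3, 87.9]
tcp_rot: [-3.14, 0.0, 0.611]
contact_force: [-4.1, 4.6, 6.3]
grip_width: 11.6
finger_force: 47.6
```

```bash
python3 st.py | grep -E "tcp|mom|force|pos|wid"
```

```text
tool_pos [605.3529 -49.2948  87.8559]
tcp_rot [3.1429e+00 3.0000e-04 6.1140e-01]
contact_force [-4.7358  5.2636  6.3798]
moment [ 0.9546  0.8027 -0.0176]
grip_width 11.7473
finger_force 47.5755
joint_positions [-2.0770e-01  6.5420e-01  1.4854e+00  8.0000e-04  1.0031e+00  7.5130e-01]
```

>>> play_rows(commands=[{"x": 0,"y": -0.0008,"z": -0.0005,"twist": 1},{"x": 0,"y": -0.0008,"z": -0.0005,"twist": 2},{"x": 0,"y": -0.0008,"z": -0.0005,"twist": 3},{"x": 0,"y": -0.0008,"z": -0.0005,"twist": 4},{"x": 0,"y": -0.0008,"z": -0.0005,"twist": 5},{"x": 0,"y": -0.0008,"z": -0.0005,"twist": 5},{"x": 0,"y": -0.0008,"z": -0.0005,"twist": 5},{"x": 0,"y": -0.0008,"z": -0.0005,"twist": 5}])

```text
time: 7.55
tool_pos: [605.2, -49.0, 88.0]
tcp_rot: [-3.141, 0.0, 0.524]
contact_force: [-2.8, 4.5, 1.6]
grip_width: 11.8
finger_force: 45.8
```

```bash
python3 st.py | grep -E "tcp|mom|force|pos|wid"
```

```text
tool_pos [605.1714 -49.0311  88.0172]
tcp_rot [3.1421e+00 2.0000e-04 5.2440e-01]
contact_force [-3.0064  4.0804  1.5507]
moment [ 0.831   0.4372 -0.0413]
grip_width 11.966
finger_force 45.8382
joint_positions [-2.0710e-01  6.5350e-01  1.4864e+00  3.0000e-04  1.0022e+00  8.3910e-01]
```

Good, turned 0.33 rad and no bite yet.

>>> play_rows(commands=[{"x": 0,"y": -0.0005,"z": 0,"twist": 1},{"x": 0,"y": -0.0005,"z": 0,"twist": 2},{"x": 0,"y": -0.0005,"z": 0,"twist": 3},{"x": 0,"y": -0.0005,"z": 0,"twist": 4},{"x": 0,"y": -0.0005,"z": 0,"twist": 5},{"x": 0,"y": -0.0005,"z": 0,"twist": 5},{"x": 0,"y": -0.0005,"z": 0,"twist": 5},{"x": 0,"y": -0.0005,"z": 0,"twist": 5}])

```text
time: 8.55
tool_pos: [605.0, -48.8, 88.1]
tcp_rot: [-3.142, 0.0, 0.438]
contact_force: [-1.4, 3.5, -1.6]
grip_width: 12.1
finger_force: 45.5
```

```bash
python3 st.py | grep -E "tcp|mom|force|pos|wid"
```

```text
tool_pos [605.028  -48.7879  88.075 ]
tcp_rot [3.1416e+00 1.0000e-04 4.3810e-01]
contact_force [-1.3924  2.9738 -1.9748]
moment [ 0.5905  0.1903 -0.0561]
grip_width 11.8172
finger_force 45.5067
joint_positions [-0.2066  0.653   1.4872 -0.      1.0016  0.926 ]
```

>>> play_rows(commands=[{"x": 0,"y": -0.0003,"z": 0,"twist": 1},{"x": 0,"y": -0.0003,"z": 0,"twist": 2},{"x": 0,"y": -0.0003,"z": 0,"twist": 3},{"x": 0,"y": -0.0003,"z": 0,"twist": 4},{"x": 0,"y": -0.0003,"z": 0,"twist": 5},{"x": 0,"y": -0.0003,"z": 0,"twist": 5},{"x": 0,"y": -0.0003,"z": 0,"twist": 5},{"x": 0,"y": -0.0003,"z": 0,"twist": 5}])

```text
time: 9.55
tool_pos: [604.9, -48.5, 88.2]
tcp_rot: [3.142, -0.0, 0.351]
contact_force: [-0.5, 1.9, -3.1]
grip_width: 11.9
finger_force: 44.8
```

```bash
python3 st.py | grep -E "tcp|mom|force|pos|wid|tau"
```

```text
tool_pos [604.9218 -48.5364  88.1371]
tcp_rot [3.1416e+00 1.0000e-04 3.5090e-01]
contact_force [-1.1331  1.9804 -3.7849]
moment [ 0.4167  0.0675 -0.0663]
grip_width 12.0428
finger_force 44.7955
joint_positions [-2.0630e-01  6.5270e-01  1.4876e+00 -1.0000e-04  1.0014e+00  1.0137e+00]
tau [-1.25460e+00 -5.69508e+01 -2.24258e+01 -5.54500e-01 -3.73300e-01
```

>>> play_rows(commands=[{"x": 0,"y": -0.0002,"z": 0,"twist": 1},{"x": 0,"y": -0.0002,"z": 0,"twist": 2},{"x": 0,"y": -0.0002,"z": 0,"twist": 3},{"x": 0,"y": -0.0002,"z": 0,"twist": 4},{"x": 0,"y": -0.0002,"z": 0,"twist": 5},{"x": 0,"y": -0.0002,"z": 0,"twist": 5},{"x": 0,"y": -0.0002,"z": 0,"twist": 5},{"x": 0,"y": -0.0002,"z": 0,"twist": 5}])

```text
time: 10.55
tool_pos: [604.9, -48.3, 88.2]
tcp_rot: [3.142, -0.0, 0.264]
contact_force: [-0.2, 2.7, -4.3]
grip_width: 12.3
finger_force: 43.4
```

```bash
sed -i 's/^for k/np.set_printoptions(linewidth=200)\nfor k/' st.py; python3 st.py | grep -E "tcp|mom|force|pos|wid|tau"
```

```text
tool_pos [604.8689 -48.3183  88.2368]
tcp_rot [ 3.1415 -0.      0.2637]
contact_force [-0.751   2.1054 -3.199 ]
moment [0.4509 0.1373 0.2596]
grip_width 12.0481
finger_force 43.4346
joint_positions [-0.2059  0.6524  1.4878 -0.      1.0014  1.1012]
tau [ -1.4964 -56.6022 -22.3529  -0.3675  -0.4366   0.2531]
```

The bite was felt between yaw 0.351 and 0.264. Next I go about 12.5° on in two steps, checking the torque and slip.

>>> play_rows(commands=[{"x": 0,"y": -0.0002,"z": 0,"twist": 1},{"x": 0,"y": -0.0002,"z": 0,"twist": 2},{"x": 0,"y": -0.0002,"z": 0,"twist": 3},{"x": 0,"y": -0.0002,"z": 0,"twist": 4},{"x": 0,"y": -0.0002,"z": 0,"twist": 5},{"x": 0,"y": -0.0002,"z": 0,"twist": 6},{"x": 0,"y": -0.0002,"z": 0,"twist": 6},{"x": 0,"y": -0.0002,"z": 0,"twist": 6}])

```text
time: 11.55
tool_pos: [604.8, -48.0, 88.2]
tcp_rot: [-3.141, -0.0, 0.159]
contact_force: [-1.3, 3.0, -2.9]
grip_width: 11.5
finger_force: 43.3
```

```bash
python3 st.py | grep -E "tcp|mom|force|pos|wid|tau"
```

```text
tool_pos [604.8035 -48.0454  88.2243]
tcp_rot [3.1417 0.     0.159 ]
contact_force [-0.9774  3.0271 -2.5023]
moment [0.6082 0.1456 0.3196]
grip_width 11.7057
finger_force 43.3264
joint_positions [-2.0560e-01  6.5230e-01  1.4880e+00  1.0000e-04  1.0013e+00  1.2062e+00]
tau [ -2.0702 -56.2192 -22.3431  -0.5605  -0.551    0.3109]
```

>>> play_rows(commands=[{"x": 0,"y": -0.0002,"z": 0,"twist": 1},{"x": 0,"y": -0.0002,"z": 0,"twist": 2},{"x": 0,"y": -0.0002,"z": 0,"twist": 3},{"x": 0,"y": -0.0002,"z": 0,"twist": 4},{"x": 0,"y": -0.0002,"z": 0,"twist": 5},{"x": 0,"y": -0.0002,"z": 0,"twist": 6},{"x": 0,"y": -0.0002,"z": 0,"twist": 7},{"x": 0,"y": -0.0002,"z": 0,"twist": 7}])

```text
time: 12.55
tool_pos: [604.8, -47.7, 88.2]
tcp_rot: [-3.141, -0.0, 0.036]
contact_force: [-1.4, 4.3, -1.4]
grip_width: 11.9
finger_force: 43.2
```

```bash
python3 st.py | grep -E "tcp|mom|force|pos|wid|tau"
```

```text
tool_pos [604.775  -47.7579  88.2145]
tcp_rot [3.1418 0.     0.0368]
contact_force [-0.8305  5.0787 -1.8636]
moment [0.9678 0.1744 0.3686]
grip_width 11.9648
finger_force 43.1847
joint_positions [-2.0520e-01  6.5230e-01  1.4882e+00  2.0000e-04  1.0012e+00  1.3287e+00]
tau [ -3.3039 -55.8173 -22.3861  -1.0323  -0.7056   0.4038]
```

Torque is consistent with about 0.25 rad past the bite. I release with a narrow opening and rise.

>>> play_rows(commands=[{"x": 0,"y": 0,"z": 0,"twist": 0},{"x": 0,"y": 0,"z": 0,"twist": 0},{"x": 0,"y": 0,"z": 0,"twist": 0},{"x": 0,"y": 0,"z": 0,"twist": 0},{"x": 0,"y": 0,"z": 0,"twist": 0},{"x": 0,"y": 0,"z": 0,"twist": 0},{"x": 0,"y": 0,"z": 0,"twist": 0},{"x": 0,"y": 0,"z": 0,"twist": 0}], jaw=0.78)

```text
time: 13.55
tool_pos: [604.8, -48.0, 88.2]
tcp_rot: [3.141, 0.0, 0.037]
contact_force: [-0.1, -0.5, -0.4]
grip_width: 19.9
finger_force: 0.0
```

```bash
python3 st.py | grep -E "tcp|mom|force|pos|wid|tau"
```

```text
tool_pos [604.7989 -47.9392  88.1936]
tcp_rot [ 3.1415 -0.      0.0368]
contact_force [0.0518 0.0062 0.3171]
moment [ 0.0456  0.0111 -0.0284]
grip_width 20.211
finger_force 0.0
joint_positions [-2.0530e-01  6.5230e-01  1.4881e+00 -1.0000e-04  1.0011e+00  1.3288e+00]
tau [-1.07000e-02 -5.44816e+01 -2.07072e+01  4.50000e-02 -7.04000e-02  2.00000e-04]
```

>>> play_rows(commands=[{"x": 0,"y": 0,"z": -0.005,"twist": 0},{"x": 0,"y": 0,"z": -0.015,"twist": 0},{"x": 0,"y": 0,"z": -0.03,"twist": 0},{"x": 0,"y": 0,"z": -0.05,"twist": 0},{"x": 0,"y": 0,"z": -0.07,"twist": 0},{"x": 0,"y": 0,"z": -0.08,"twist": 0},{"x": 0,"y": 0,"z": -0.08,"twist": 0},{"x": 0,"y": 0,"z": -0.08,"twist": 0}])

```text
time: 14.55
tool_pos: [604.5, -47.9, 167.9]
tcp_rot: [3.142, 0.0, 0.037]
contact_force: [-0.1, -0.3, 0.3]
grip_width: 20.3
finger_force: 0.0
```

>>> play_rows(commands=[{"x": -0.02,"y": -0.01,"z": 0,"twist": 0},{"x": -0.04,"y": -0.02,"z": 0,"twist": 0},{"x": -0.06,"y": -0.03,"z": 0,"twist": 0},{"x": -0.08,"y": -0.037,"z": 0,"twist": 0},{"x": -0.093,"y": -0.0395,"z": 0,"twist": 0},{"x": -0.0935,"y": -0.0395,"z": 0,"twist": 0},{"x": -0.0935,"y": -0.0395,"z": 0,"twist": 0},{"x": -0.0935,"y": -0.0395,"z": 0,"twist": 0}], jaw=1.0)

```text
time: 15.35
tool_pos: [510.6, -12.1, 167.9]
tcp_rot: [3.141, -0.0, 0.036]
contact_force: [0.1, 0.9, 0.2]
grip_width: 0.2
finger_force: 0.0
```

```bash
python3 - <<'E'
from h import *
a=bot.capture('top');b=bot.capture('scene'); o=bot.get_obs(); print(o['tool_pos'],o['tcp_rot'],o['grip_width'])
B=cv2.resize(b['pixels'][170:270,220:340,::-1],None,fx=5,fy=5,interpolation=2)
p=proj(b,[510,-12,67.5]);cv2.circle(B,(int((p[0]-220)*5),int((p[1]-170)*5)),3,(0,0,255),-1)
cv2.imwrite('pics/b4.png',B)
E
```

```text
[510.47455219 -12.12949547 167.9060584 ] [3.14150718e+00 4.84335760e-05 3.64974797e-02] 0.8930119956741083
```

View pics/b4.png

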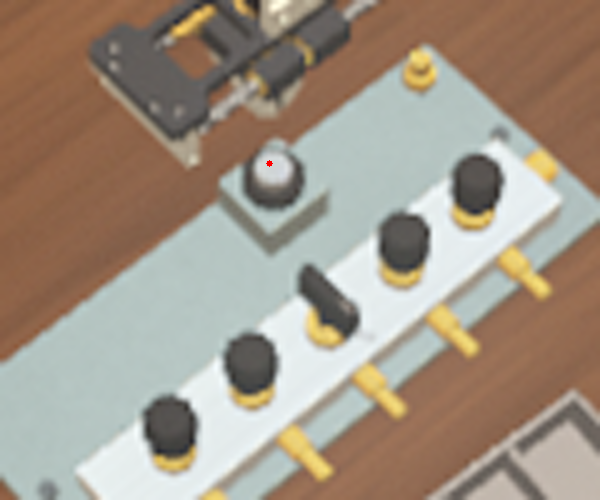

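The crop shows the bar turned, with its marked end at (350,315). The pointer at (370,338) lags it anticlockwise. The vent disc is at (270,163). I check where the tips should project before pressing.

```bash
python3 - <<'E'
from h import *
b=bot.capture('scene')
for p in([510,-12,143],[510,7,143],[510,-31,143],[510,-12,170],[510,-77,190],[510,53,190],[606,-50,92],[626,-49,92],[626,-49,54],[510,-12,67.5]):
    u,v=proj(b,p); print(p,round((u-220)*5),round((v-170)*5))
B=cv2.resize(b['pixels'][110:230,180:340,::-1],None,fx=5,fy=5,interpolation=2)
cv2.imwrite('pics/b5.png',B)
E
```

```text
[510, -12, 143] 268 97
[510, 7, 143] 293 79
[510, -31, 143] 242 115
[510, -12, 170] 267 71
[510, -77, 190] 175 115
[510, 53, 190] 354 -9
[606, -50, 92] 324 287
[626, -49, 92] 347 310
[626, -49, 54] 346 339
[510, -12, 67.5] 270 163
```

View pics/b5.png

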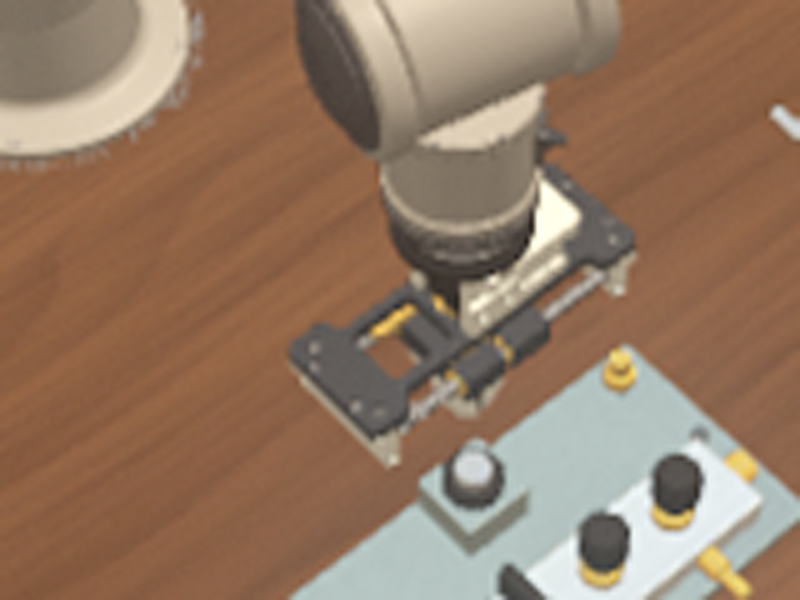

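The closed tips at (472,400) match the projection over the vent disc at (475,468). I descend to just above it.

>>> play_rows(commands=[{"x": 0,"y": 0,"z": 0.015,"twist": 0},{"x": 0,"y": 0,"z": 0.03,"twist": 0},{"x": 0,"y": 0,"z": 0.045,"twist": 0},{"x": 0,"y": 0,"z": 0.055,"twist": 0},{"x": 0,"y": 0,"z": 0.062,"twist": 0},{"x": 0,"y": 0,"z": 0.066,"twist": 0},{"x": 0,"y": 0,"z": 0.066,"twist": 0},{"x": 0,"y": 0,"z": 0.066,"twist": 0}])

```text
time: 16.3
tool_pos: [510.2, -12.0, 102.6]
tcp_rot: [3.141, -0.001, 0.037]
contact_force: [-0.6, 0.4, -0.3]
grip_width: 0.6
finger_force: 0.0
```

>>> play_rows(commands=[{"x": 0,"y": 0,"z": 0.002,"twist": 0},{"x": 0,"y": 0,"z": 0.004,"twist": 0},{"x": 0,"y": 0,"z": 0.006,"twist": 0},{"x": 0,"y": 0,"z": 0.008,"twist": 0},{"x": 0,"y": 0,"z": 0.01,"twist": 0},{"x": 0,"y": 0,"z": 0.01,"twist": 0},{"x": 0,"y": 0,"z": 0.01,"twist": 0},{"x": 0,"y": 0,"z": 0.01,"twist": 0}])

```text
time: 17.1
tool_pos: [509.9, -11.9, 92.3]
tcp_rot: [3.141, -0.0, 0.037]
contact_force: [-0.5, -0.3, 1.9]
grip_width: 0.3
finger_force: 0.9
```

>>> play_rows(commands=[{"x": 0,"y": 0,"z": 0.001,"twist": 0},{"x": 0,"y": 0,"z": 0.002,"twist": 0},{"x": 0,"y": 0,"z": 0.003,"twist": 0},{"x": 0,"y": 0,"z": 0.004,"twist": 0},{"x": 0,"y": 0,"z": 0.005,"twist": 0},{"x": 0,"y": 0,"z": 0.005,"twist": 0},{"x": 0,"y": 0,"z": 0.005,"twist": 0},{"x": 0,"y": 0,"z": 0.005,"twist": 0}])

```text
time: 17.9
tool_pos: [509.9, -11.9, 87.3]
tcp_rot: [3.142, -0.0, 0.037]
contact_force: [-1.0, 1.0, 4.2]
grip_width: 0.5
finger_force: 2.5
```

>>> play_rows(commands=[{"x": 0,"y": 0,"z": 0.0005,"twist": 0},{"x": 0,"y": 0,"z": 0.001,"twist": 0},{"x": 0,"y": 0,"z": 0.0015,"twist": 0},{"x": 0,"y": 0,"z": 0.002,"twist": 0},{"x": 0,"y": 0,"z": 0.002,"twist": 0},{"x": 0,"y": 0,"z": 0.002,"twist": 0},{"x": 0,"y": 0,"z": 0.002,"twist": 0},{"x": 0,"y": 0,"z": 0.002,"twist": 0}])

```text
time: 18.7
tool_pos: [510.0, -11.9, 86.9]
tcp_rot: [3.141, -0.001, 0.037]
contact_force: [-6.9, 1.6, 21.5]
grip_width: 0.6
finger_force: 10.4
```

The button has bottomed out. I hold, then let go.

>>> play_rows(commands=[{"x": 0,"y": 0,"z": 0,"twist": 0},{"x": 0,"y": 0,"z": 0,"twist": 0},{"x": 0,"y": 0,"z": 0,"twist": 0},{"x": 0,"y": 0,"z": 0,"twist": 0},{"x": 0,"y": 0,"z": 0,"twist": 0},{"x": 0,"y": 0,"z": 0,"twist": 0},{"x": 0,"y": 0,"z": 0,"twist": 0},{"x": 0,"y": 0,"z": 0,"twist": 0}])

```text
time: 19.5
tool_pos: [510.0, -11.9, 86.9]
tcp_rot: [3.141, -0.001, 0.037]
contact_force: [-6.3, 1.6, 21.2]
grip_width: 0.1
finger_force: 10.4
```

```bash
python3 st.py | grep -E "for|tool_|tau"; python3 - <<'E'
from h import *
b=bot.capture('scene')
cv2.imwrite('pics/b6.png',cv2.resize(b['pixels'][170:250,230:330,::-1],None,fx=6,fy=6,interpolation=2))
E
```

```text
tool_pos [510.0229 -11.9297  86.9383]
contact_force [-6.7107  0.599  21.0738]
finger_force 10.4184
tau [-2.86100e-01 -3.58324e+01 -1.66083e+01  1.41200e-01 -2.15320e+00  2.00000e-04]
```

View pics/b6.png

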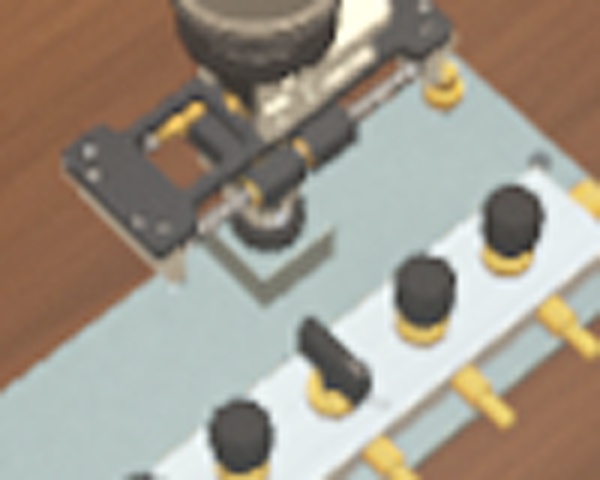

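The tips are on the button between the knobs and nothing else is touched: the bar is at (335,360) and the vent at (268,220). Travel of about 6 mm and the spring force both match a full press. I release and retreat.

>>> play_rows(commands=[{"x": 0,"y": 0,"z": -0.003,"twist": 0},{"x": 0,"y": 0,"z": -0.006,"twist": 0},{"x": 0,"y": 0,"z": -0.012,"twist": 0},{"x": 0,"y": 0,"z": -0.025,"twist": 0},{"x": 0,"y": 0,"z": -0.05,"twist": 0},{"x": 0,"y": 0,"z": -0.08,"twist": 0},{"x": 0,"y": 0,"z": -0.11,"twist": 0},{"x": 0,"y": 0,"z": -0.12,"twist": 0}])

```text
time: 20.55
tool_pos: [511.2, -12.1, 207.9]
tcp_rot: [3.141, -0.005, 0.037]
contact_force: [0.2, 0.2, -0.3]
grip_width: 0.2
finger_force: 0.0
```

>>> play_rows(commands=[{"x": -0.02,"y": 0,"z": 0,"twist": 0},{"x": -0.05,"y": 0,"z": 0,"twist": 0},{"x": -0.08,"y": 0,"z": 0,"twist": 0},{"x": -0.1,"y": 0,"z": 0,"twist": 0},{"x": -0.1,"y": 0,"z": 0,"twist": 0},{"x": -0.1,"y": 0,"z": 0,"twist": 0},{"x": -0.1,"y": 0,"z": 0,"twist": 0},{"x": -0.1,"y": 0,"z": 0,"twist": 0}])

```text
time: 21.35
tool_pos: [410.7, -15.6, 204.9]
tcp_rot: [3.142, 0.0, 0.037]
contact_force: [-0.1, 0.3, -0.3]
grip_width: 0.4
finger_force: 0.0
```

```bash
python3 - <<'E'
from h import *
b=bot.capture('scene')
cv2.imwrite('pics/b7.png',cv2.resize(b['pixels'][180:270,225:335,::-1],None,fx=7,fy=6.6,interpolation=2))
E
```

```text
(no output)
```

View pics/b7.png

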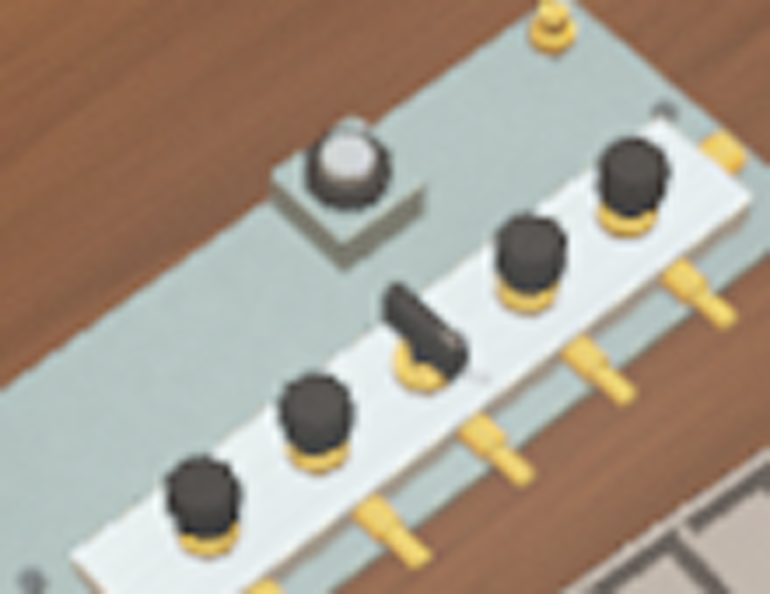

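The vent is back up at (348,155) and the bar sits turned at (425,330) with its pointer at (482,378). Knobs and fitting have not moved, so I hand in the job.

```bash
python3 -c "from plant import bot; print(bot.close_job())"
```

```text
the job is handed in; nothing more can be done
None
```

I shut the valve to about 0.25 rad (15°) past the bite, judged from the torque and turn angle. I then pressed the vent fully down for over half a second and let it go. The final picture shows the bank's other parts undisturbed, and the job is handed in at about 21 s of robot time; no verdict was shown.

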